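# Zero the scale, cull the faulty rests and record the sound batch

### The job

With the scale's plate still empty, zero it: push the spring toggle on the indicator over to the left, hold it there for a good second and let it spring back upright. Then sort the row of wooden rests: stand the sound ones (full length, two tall dowels) upright and well on the steel scale plate, and put the faulty ones (too short, or with a dowel missing or broken off) in the shallow plywood repair tray. When all are sorted, record the weight by pushing the toggle over to the right for a good second and letting it spring back, and leave the other things where they stand.

Things in the scene. Friction and masses are not known exactly. Their poses are not given: they have to be found in the camera images.
- scale_plate: Bench scale, fixed: a flat rectangular steel plate 170 x 230 mm (its x, y) on a grey base; the plate's top is 30 mm above the worktop, with no rim. Origin: centre of the underside, at worktop height; z up. It stands to the left or right of the indicator.
- repair_tray: Repair tray, fixed: open shallow plywood tray 170 x 230 mm outside (its x, y), walls 5 mm thick, 26 mm high, floor 5 mm thick. Origin: centre of the underside; z up. It stands on the other side of the indicator from the scale plate.
- indicator: The scale's indicator, fixed: a grey box 110 x 90 x 46 mm (its x, y, z) with a dark display window on the far half of its top and the toggle on the near half. Origin: centre of the underside; its x points away from the robot, its y to the robot's left, each within 0.25 rad.
- toggle_tip (a point): Centre of the free end of the toggle: a lever with a black cylindrical grip 20 mm in diameter and 22 mm long at its end. At rest the lever is upright, its tip 106 mm above the worktop and 56 mm above its pivot; the pivot lies 22 mm from the indicator's centre along its -x. The lever swings sideways, along the indicator's y.
- toggle (a joint): Toggle angle in rad: 0 upright; positive = leaned to the left (indicator's +y), which zeroes the scale; negative = leaned to the right, which records the weight. Stops at +-0.45; a spring (0.5 N m/rad, some 5 N at the tip at the stop) brings it back to 0 when let go. It works from 0.3 on.
- sound_1: Loose wooden rest: a bar 110 x 30 x 16 mm (along its x, y, z) with two upright round dowels 14 mm thick and 34 mm tall at 40 mm either side of its middle (overall height 50 mm). Origin: centre of the bar's underside; z up through the dowels. Starts standing on the worktop; may be absent. Sound: full length with two tall dowels.
- sound_2: Loose wooden rest: a bar 110 x 30 x 16 mm (along its x, y, z) with two upright round dowels 14 mm thick and 34 mm tall at 40 mm either side of its middle (overall height 50 mm). Origin: centre of the bar's underside; z up through the dowels. Starts standing on the worktop; may be absent. Sound: full length with two tall dowels.
- sound_3: Loose wooden rest: a bar 110 x 30 x 16 mm (along its x, y, z) with two upright round dowels 14 mm thick and 34 mm tall at 40 mm either side of its middle (overall height 50 mm). Origin: centre of the bar's underside; z up through the dowels. Starts standing on the worktop; may be absent. Sound: full length with two tall dowels.
- short_bar: Loose wooden rest: a bar 70 x 30 x 16 mm (along its x, y, z) with two upright round dowels 14 mm thick and 34 mm tall at 23 mm either side of its middle (overall height 50 mm). Origin: centre of the bar's underside; z up through the dowels. Starts standing on the worktop; may be absent. Faulty: the bar is too short.
- one_dowel: Loose wooden rest: a bar 110 x 30 x 16 mm (along its x, y, z) with only one upright round dowel 14 mm thick and 34 mm tall 40 mm from its middle, at -x (overall height 50 mm). Origin: centre of the bar's underside; z up through the dowels. Starts standing on the worktop; may be absent. Faulty: the other dowel is missing.
- stump_dowel: Loose wooden rest: a bar 110 x 30 x 16 mm (along its x, y, z) with two upright round dowels 14 mm thick, the one at -x 34 mm and the one at +x only 10 mm tall, at 40 mm either side of its middle (overall height 50 mm). Origin: centre of the bar's underside; z up through the dowels. Starts standing on the worktop; may be absent. Faulty: one dowel is broken off short.
- loupe: Bystander: black stand loupe, a round barrel 45 mm in diameter, 36 mm high, loose, on the worktop before the indicator. Origin: centre of its underside.
- specimen_box_e: Bystander: clear specimen box with an egg on cotton, 53 x 50 x 36 mm, loose, at the left of the row of rests. Origin: centre of its underside.

How it is judged (in metres and radians):
On the way, in this order (a step that is already met when the one before it is completed fails the run):
1. with the plate empty, the toggle is held over to the left (beyond 0.3 rad) for 0.8 s (value of joint toggle above 0.3 rad and height (world z) of each of sound_1, sound_2, sound_3, short_bar, one_dowel, stump_dowel below 0.02 m), for 0.8 s.
2. the toggle has sprung back upright (value of joint toggle between -0.06 and 0.06 rad), for 0.2 s.
3. every sound rest stands on the plate and every faulty one lies in the repair tray, at rest (x of sound_1 in the frame of scale_plate between -0.06 and 0.06 m and y of sound_1 in the frame of scale_plate between -0.1 and 0.1 m and z of sound_1 in the frame of scale_plate between 0.024 and 0.036 m and angle between each of sound_1, sound_2, sound_3's own z axis and vertical below 0.12 rad and x of sound_2 in the frame of scale_plate between -0.06 and 0.06 m and y of sound_2 in the frame of scale_plate between -0.1 and 0.1 m and z of sound_2 in the frame of scale_plate between 0.024 and 0.036 m and x of sound_3 in the frame of scale_plate between -0.06 and 0.06 m and y of sound_3 in the frame of scale_plate between -0.1 and 0.1 m and z of sound_3 in the frame of scale_plate between 0.024 and 0.036 m and x of short_bar in the frame of repair_tray between -0.08 and 0.08 m and y of short_bar in the frame of repair_tray between -0.11 and 0.11 m and z of each of short_bar, one_dowel, stump_dowel in the frame of repair_tray below 0.03 m and x of one_dowel in the frame of repair_tray between -0.08 and 0.08 m and y of one_dowel in the frame of repair_tray between -0.11 and 0.11 m and x of stump_dowel in the frame of repair_tray between -0.08 and 0.08 m and y of stump_dowel in the frame of repair_tray between -0.11 and 0.11 m and linear speed of each of sound_1, sound_2, sound_3, short_bar, one_dowel, stump_dowel below 0.02 m/s), for 0.2 s.
4. with the rests sorted, the toggle is held over to the right (beyond -0.3 rad) for 0.8 s (value of joint toggle below -0.3 rad and height (world z) of each of sound_1, sound_2, sound_3 above 0.024 m), for 0.8 s.
5. the toggle has sprung back upright (all of step 2), for 0.2 s.
At the end, for the whole second after the job is handed in: Every sound rest stands upright (within 0.12 rad) on the scale plate, its centre within 60 mm (plate's x) and 100 mm (plate's y) of the plate's centre; every faulty rest lies on the floor of the repair tray; all at rest, and the toggle is upright within 0.06 rad (all of step 3 and all of step 5); the robot touches nothing.
It fails at once if the scale is zeroed (toggle to the left) with a rest on its plate (value of joint toggle above 0.3 rad and height (world z) of any of sound_1, sound_2, sound_3, short_bar, one_dowel, stump_dowel above 0.024 m).
It fails at once if the weight is recorded (toggle to the right) while a sound rest is not on the plate (value of joint toggle below -0.3 rad and height (world z) of any of sound_1, sound_2, sound_3 below 0.02 m).
It fails at once if the loupe or the specimen box is moved by more than 30 mm (distance of any of loupe, specimen_box_e from where it was at the start of the episode above 0.03 m).
Of sound_1, sound_2, sound_3 only 2 to 3 are there at a start; the rules pass over those that are not, and their reading is None.
Of short_bar, one_dowel, stump_dowel only 2 to 3 are there at a start; the rules pass over those that are not, and their reading is None.
At some moment in a run one of sound_1, sound_2, sound_3, short_bar, one_dowel, stump_dowel may be knocked a few centimetres aside while the robot is not near it.
It also fails if it takes over 210 s, if anything falls off the work surface, if the arm or the gripper's body presses on something with over 40 N, if the wrist force passes 120 N, or if a joint passes its speed limit or range.

### The arm

A 6-joint arm with a two-finger parallel gripper is mounted at the origin on a cart in front of the work surface, level with it; the furniture and walls round the work are solid. World frame = base frame: x ahead of the robot, y to its left, z up, the work surface at z = 0. Lengths are in mm, angles in degrees, forces in N, time in s.
With the tool pointing down it reaches from about 275 to 1000 mm from the base axis. Payload 8.4 kg.
Tool frame: the origin (TCP) lies on the centre line of the jaws, within the pads' length; the fingertips stand 22 mm ahead of it and the grasp point (between the pads) lies 3 mm ahead of it; z points along the fingers, y is the line along which they close (so a half turn about z gives the same grasp; the last joint's range is limited). The gripper opens to 85 mm and grips with 20 to 120 N. Pads are 22 mm wide; open, the fingers measure 114 mm over their backs; the gripper's body (76 mm by 85 mm) begins 54 mm behind the grasp point. The pads swing forward as they close: fully open they stand 13 mm farther back than shut.
Start: joints at [-69.465, 20.225, 93.587, -0, 66.188, -0.138], TCP at [220.638, -584.762, 253.281] pointing down, gripper open.
Joint ranges: [-150.9, 150.9], [-52.94, 120.26], [3.33, 152.33], [-74.26, 254.26], [0, 154.13], [-172.89, 172.89]. Speed limits (degrees/s): [127.2, 127.2, 159.86, 180, 180, 180].

### API

Orientations are given as [roll, pitch, yaw] about the fixed x, y, z axes, in that order (R = Rz(yaw) Ry(pitch) Rx(roll)).
In Python, from rig import readout, cams, ticket gives the robot as it stands.
- The arm moves only by the shell command python3 -m creep 'ROWS'. ROWS is JSON, a list that holds one entry, the list of rows, each a list of 7 numbers: the shift along the tool's x, y, z scaled (see below), then the turn, a rotation vector about the tool's x, y, z scaled (see below), then the opening, from 0 (shut) to 1 (fully open). A call has 1 to 8 rows; each row shifts and turns the commanded pose from where the row before left it, along the tool's axes as they then stand; what a row does not reach is not made up. The controller multiplies each number of a shift by 0.03 m and each number of a turn by 0.1 rad. A row lasts 1/10 s, in which the tool goes at most 50 mm and 8.59 degrees, less where a joint would pass 70% of its speed; a pose out of reach is approached as far as the arm can. A call with a number of a shift or a turn outside -1 to 1 is refused whole. A call with a gripper value outside its range is refused whole. The fingers move at their own pace and stop on an object; the grip force is fixed at half the most. Time passes only in rows, so rows that do not move let the fingers close. It gives the time, the measured TCP pose, the force, the opening and the grip force at its end, in the units of the state.
- readout.state(): the state, without advancing time (a new reading comes with each control period).
- cams.read_camera(name): name is "scene" or "top" or "wrist"; returns a dict with "pixels" (420x560x3 uint8, red, green, blue), "z_map" (420x560 float32, mm along the optical axis (not along the pixel's ray), 0 where there is no reading), "fx", "fy", "cx", "cy" (pixels), "k1" (the pictures are not rectified: a ray, as slopes to the right and down, at radius r is drawn at 1 + k1 r^2 times it, then the intrinsics apply), "eye" and "rotation" of the camera in the world. Camera axes: x right, y down, z forward; pixel columns grow to the right and rows downward; lengths in mm; the calibration is good to about 2 mm. A picture is of the moment at which its call begins.
- ticket.finish_job(): hands the job in; it is judged then, once.
The state is a dict: "time": time; "q": joint angles; "joint_vel": joint speeds; "joint_efforts": joint torques, N m; "tcp_pos": TCP position; "tcp_rot": TCP orientation; "force": force on the tool from outside, world axes, zero at the start; "torque": the same for the moment, N m; "width": finger opening in mm; "gripper_force": force on a finger pad.
Only numpy, scipy, OpenCV 4.12 (cv2) and the standard library are available. Lean on these libraries where they do the work, as an engineer would, in place of code of your own. Each camera call takes 0.05 s, during which the arm holds its last target. There are 200 camera calls.

## Working session

There is one attempt and no reset: what is moved stays moved. The work goes in short steps, Python scripts to look and compute and a shell command to move; the robot and the scene stay as the last step left them, time stands still between calls to the robot, and variables do not carry over. Pictures are saved under pics/ and viewed, at most 14 in all, crops included, and the job is handed in when it is done.

```bash
mkdir -p pics; ls; python3 - <<'E'
from rig import readout, cams
import cv2
s=readout.state();print(s['time'],s['tcp_pos'],s['tcp_rot'],s['width'])
for n in ['top','scene']:
    c=cams.read_camera(n);cv2.imwrite(f'pics/{n}0.png',c['pixels'][:,:,::-1])
    print(n,c['fx'],c['cx'],c['cy'],c['k1'],c['eye'],c['rotation'])
E
```

```text
pics
0.0 [ 220.49594144 -584.33266792  252.56767234] [-1.79921018e+02 -1.11277348e-04  2.06735545e+01] 85.30032583405409
top 478.60072154296836 292.01310162627414 210.21188864751042 -0.1078478066625367 [ 327.32542599   35.98151894 1442.07779132] [-171.34507545    1.11325435  -89.24636175]
scene 400.0257667654372 278.27765970622477 211.37640512856728 -0.009760230930171768 [ 285.10421134 -484.11015831  727.69009296] [-137.23548797   -0.73096219  -27.57945146]
```

View pics/top0.png

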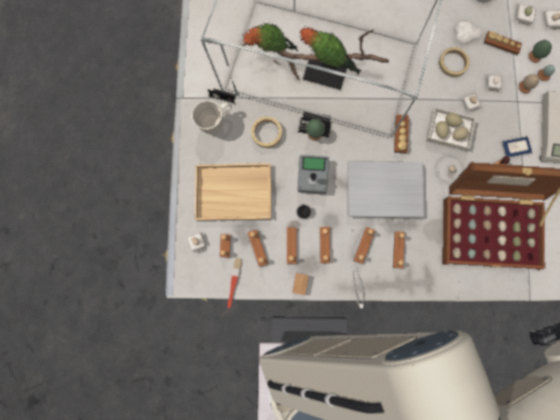

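View pics/scene0.png

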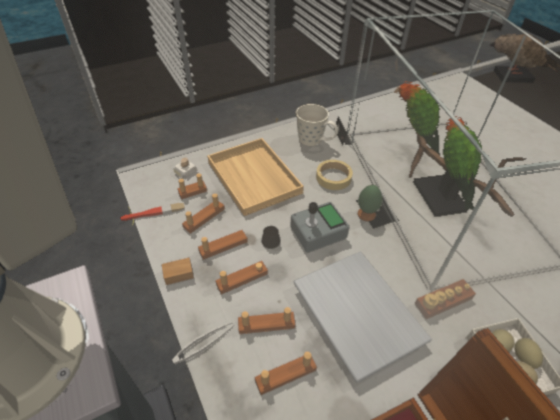

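Top view: tray at left (234,193), indicator (313,175) with toggle, plate (386,189), loupe (304,212). Six rests in the row at y≈245 px: the short one at (225,245), then five at 258, 292, 325, 364 and 400. The specimen box is at (196,241). Next I'll measure these.

```bash
cat > h.py <<'E'
import numpy as np, cv2
from rig import readout, cams
from scipy.spatial.transform import Rotation as R
def cam(n):
    c=cams.read_camera(n); c['R']=R.from_euler('xyz',c['rotation'],degrees=True).as_matrix(); c['eye']=np.array(c['eye']); return c
def slopes(c):
    v,u=np.mgrid[0:420,0:560]; d=np.stack([(u-c['cx'])/c['fx'],(v-c['cy'])/c['fy']],-1); s=d.copy()
    for _ in range(8): s=d/(1+c['k1']*(s**2).sum(-1,keepdims=True))
    return np.concatenate([s,np.ones((420,560,1))],-1)
def cloud(c):
    return (slopes(c)*c['z_map'][...,None])@c['R'].T+c['eye']
def onplane(c,z):
    d=slopes(c)@c['R'].T; t=(z-c['eye'][2])/d[...,2]; return d*t[...,None]+c['eye']
def comps(m,amin=5):
    n,l,s,ce=cv2.connectedComponentsWithStats(m.astype(np.uint8))
    return [(l==i) for i in range(1,n) if s[i,4]>=amin]
def rect(p):
    (c,(w,h),a)=cv2.minAreaRect(p[:,:2].astype(np.float32)); b=cv2.boxPoints((c,(w,h),a))
    e1,e2=b[1]-b[0],b[2]-b[1]; e=e1 if np.hypot(*e1)>np.hypot(*e2) else e2
    return np.round(c,1),round(max(w,h),1),round(min(w,h),1),round((np.degrees(np.arctan2(e[1],e[0]))+90)%180-90,1)
E
python3 - <<'E'
from h import *
c=cam('top');P=cloud(c);hsv=cv2.cvtColor(c['pixels'],cv2.COLOR_RGB2HSV)
np.savez('top0.npz',P=P,px=c['pixels'])
v,u=np.mgrid[0:420,0:560]
print('table z',np.median(P[270:280,200:220,2]),P[189,386],P[193,234],P[185,325])
sat=(hsv[...,1]>110)&(hsv[...,0]<18)
for m in comps(sat&(v>222)&(v<272)&(u<420)&(u>205),30):
    p=onplane(c,16)[m]; z=P[m][:,2]; print('rest',rect(p),m.sum(),'z',np.percentile(z,[5,50,98]).round())
    q=P[m&(P[...,2]>30)];print('   tall n',len(q)); 
    for d in comps(m&(P[...,2]>22),2):
        print('   dowel',d.sum(),onplane(c,50)[d].mean(0).round(1)[:2],P[d][:,2].max().round())
for name,z,m in [('plate',30,(abs(P[...,2]-30)<8)&(u>340)&(u<430)&(v>150)&(v<225)),('tray',26,(hsv[...,1]>80)&(u>185)&(u<280)&(v>155)&(v<228)),('ind',46,(abs(P[...,2]-46)<8)&(u>290)&(u<335)&(v>145)&(v<200)),('loupe',36,(abs(P[...,2]-36)<10)&(u>292)&(u<316)&(v>200)&(v<225)),('tog',106,(P[...,2]>75)&(u>295)&(u<335)&(v>150)&(v<200)),('box',36,(P[...,2]>12)&(u>180)&(u<210)&(v>228)&(v<255))]:
    for k in comps(m,6 if name=='tog' else 40): print(name,rect(onplane(c,z)[k]),onplane(c,z)[k].mean(0).round(1),k.sum(),np.median(P[k][:,2]).round(1))
E
```

```text
table z -1.2804712490575412 [ 609.94418444 -216.1106043    26.88188587] [598.76499572 246.57933707  -2.74960279] [617.06410507 -31.36870896  42.39670356]
rest (array([439.3,  66.8]), 101.6, 21.0, np.float32(0.7)) 273 z [10. 15. 52.]
   tall n 15
   dowel 14 [397.6  65.9] 57.0
rest (array([440.4, -31.7]), 101.6, 21.0, np.float32(0.3)) 269 z [10. 15. 49.]
   tall n 18
   dowel 15 [479.  -27.9] 28.0
   dowel 17 [400.2 -31. ] 56.0
rest (array([ 441.1, -149.6]), 102.7, 25.1, np.float32(-20.5)) 267 z [10. 15. 51.]
   tall n 29
   dowel 16 [ 476.4 -160.8] 55.0
   dowel 15 [ 402.5 -133. ] 52.0
rest (array([430.2, 167.8]), 103.3, 24.6, np.float32(20.5)) 272 z [10. 15. 49.]
   tall n 34
   dowel 19 [465.3 180. ] 54.0
   dowel 21 [391.1 153.2] 51.0
rest (array([ 429.1, -252.9]), 103.5, 26.1, np.float32(-3.6)) 278 z [10. 15. 50.]
   tall n 25
   dowel 10 [ 463.5 -250.5] 51.0
   dowel 20 [ 390.8 -247.3] 1442.0
rest (array([433.5, 266. ]), 60.1, 24.2, np.float32(1.8)) 156 z [10. 15. 49.]
   tall n 25
   dowel 11 [453.7 262.3] 55.0
   dowel 19 [410.8 265. ] 50.0
plate (array([ 609.8, -212.6]), 229.2, 169.9, np.float32(89.8)) [ 609.3 -211.9   30. ] 4144 28.8
tray (array([598.5, 246.3]), 226.3, 166.7, np.float32(-88.4)) [597.4 245.7  26. ] 4010 3.9
ind (array([651.7,   5.2]), 110.3, 86.4, np.float32(-3.4)) [652.2   5.2  46. ] 967 45.5
tog (array([628.3,   7.4]), 20.5, 14.3, np.float32(0.4)) [629.6   7.2 106. ] 38 103.0
box (array([443.4, 348.7]), 46.2, 42.6, np.float32(-68.6)) [443.6 350.7  36. ] 188 17.7
```

Six rests found, and their sizes check. Left to right: short, sound, one_dowel, stump, sound, sound. The toggle is at about (630,7). I'll turn the tool to yaw 0 and travel to above it.

```bash
python3 -m creep '[[[0,0,0,0,0,0.9,0.6],[0,0,0,0,0,0.9,0.6],[0,0,0,0,0,0.9,0.6],[0,0,0,0,0,0.9,0.6],[0.65,-0.95,0,0,0,0,0.6],[0.65,-0.95,0,0,0,0,0.6],[0.65,-0.95,0,0,0,0,0.6],[0.65,-0.95,0,0,0,0,0.6]]]' && python3 -m creep '[[[0.65,-0.95,0,0,0,0,0.6],[0.65,-0.95,0,0,0,0,0.6],[0.65,-0.95,0,0,0,0,0.6],[0.65,-0.95,0,0,0,0,0.6],[0.65,-0.95,0,0,0,0,0.6],[0.65,-0.95,0,0,0,0,0.6],[0.65,-0.95,0,0,0,0,0.6],[0.65,-0.95,0,0,0,0,0.6]]]' && python3 -m creep '[[[0.65,-0.95,0,0,0,0,0.6],[0.65,-0.95,0,0,0,0,0.6],[0.65,-0.95,0,0,0,0,0.6],[0.65,-0.95,0,0,0,0,0.6],[0.65,-0.95,0.5,0,0,0,0.6],[0.65,-0.95,0.5,0,0,0,0.6],[0.65,-0.95,0.5,0,0,0,0.6],[0,0,0,0,0,0,0.6]]]'
```

```text
time: 0.95
tcp_pos: [298.9, -469.5, 253.0]
tcp_rot: [-180.0, 0.0, 0.0]
force: [0.2, 0.2, -0.9]
width: 50.9
gripper_force: 0.0
time: 1.75
tcp_pos: [454.9, -241.2, 253.2]
tcp_rot: [-180.0, 0.0, 0.0]
force: [0.8, 0.7, 0.7]
width: 50.9
gripper_force: 0.0
time: 2.55
tcp_pos: [591.4, -39.9, 206.0]
tcp_rot: [-179.9, 0.1, 0.2]
force: [0.2, -1.0, -0.7]
width: 51.5
gripper_force: 0.0
```

```bash
python3 -m creep '[[[0.65,-0.8,0,0,0,0,0.6],[0.65,-0.8,0,0,0,0,0.6],[0,0,0.8,0,0,0,0.6],[0,0,0.8,0,0,0,0.6],[0,0,0.8,0,0,0,0.6],[0,0,0.7,0,0,0,0.6],[0,0,0,0,0,0,0.6]]]' && python3 -m creep '[[[0,-0.3,0,0,0,0,0.6],[0,-0.3,0,0,0,0,0.6],[0,-0.3,0,0,0,0,0.6],[0,0,0,0,0,0,0.6]]]'; python3 -c "
from h import *
c=cam('scene');cv2.imwrite('pics/t1.png',cv2.resize(c['pixels'][150:290,220:420,::-1],(800,560)))"
```

```text
time: 3.25
tcp_pos: [627.3, 4.5, 112.6]
tcp_rot: [180.0, 0.3, 0.0]
force: [0.2, 0.4, -0.3]
width: 51.4
gripper_force: 0.0
time: 3.65
tcp_pos: [630.6, 33.3, 116.8]
tcp_rot: [180.0, -0.2, 0.1]
force: [-0.4, -2.2, 3.9]
width: 51.0
gripper_force: 1.4
```

View pics/t1.png

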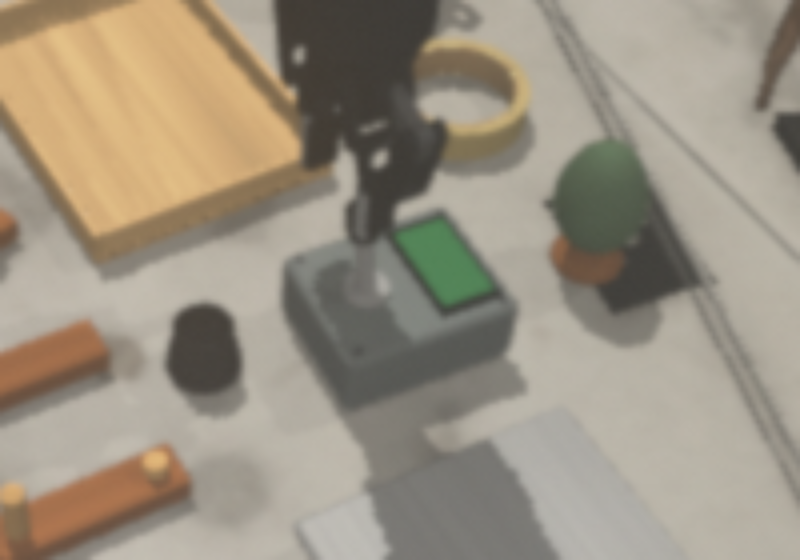

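The fingers are round the grip and the toggle has begun to lean left; the force is 2.2 N. I'll push further.

```bash
python3 -m creep '[[[0,-0.2,0,0,0,0,0.6],[0,-0.2,0,0,0,0,0.6],[0,0,0,0,0,0,0.6]]]'; python3 -c "
from h import *
c=cam('scene');P=cloud(c);cv2.imwrite('pics/t2.png',cv2.resize(c['pixels'][150:290,220:420,::-1],(800,560)))"
```

```text
time: 4.0
tcp_pos: [630.0, 44.1, 115.5]
tcp_rot: [179.9, -0.0, 0.1]
force: [1.3, -4.5, 2.1]
width: 51.4
gripper_force: 2.7
```

View pics/t2.png

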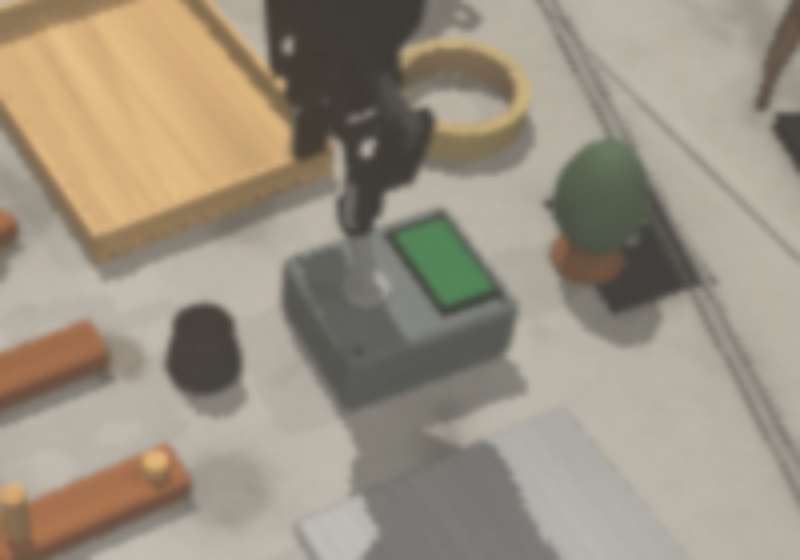

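The lever leans clearly left at about 0.4 rad (4.5 N). I'll nudge it, hold for over a second, then release.

```bash
python3 -m creep '[[[0,-0.1,0,0,0,0,0.6],[0,0,0,0,0,0,0.6],[0,0,0,0,0,0,0.6],[0,0,0,0,0,0,0.6],[0,0,0,0,0,0,0.6],[0,0,0,0,0,0,0.6],[0,0,0,0,0,0,0.6],[0,0,0,0,0,0,0.6]]]' && python3 -m creep '[[[0,0,0,0,0,0,0.6],[0,0,0,0,0,0,0.6],[0,0,0,0,0,0,0.6],[0,0,0,0,0,0,0.6],[0,0,0,0,0,0,0.6],[0,0.4,0,0,0,0,0.6],[0,0.5,0,0,0,0,0.6],[0,0.4,0,0,0,0,0.6]]]' && python3 -m creep '[[[0,0,0,0,0,0,0.6],[0,0,0,0,0,0,0.6],[0,0,-0.9,0,0,0,0.6],[0,0,-0.9,0,0,0,0.6],[0,0,-0.9,0,0,0,0.6],[0,0,0,0,0,0,0.6]]]'
```

```text
time: 4.85
tcp_pos: [630.0, 45.1, 115.4]
tcp_rot: [179.8, -0.0, 0.1]
force: [3.3, -13.6, 1.8]
width: 51.1
gripper_force: 6.7
time: 5.65
tcp_pos: [629.1, 7.3, 114.9]
tcp_rot: [-180.0, 0.1, 0.0]
force: [-0.6, 0.6, 0.9]
width: 51.0
gripper_force: 0.0
time: 6.25
tcp_pos: [631.8, 8.8, 200.2]
tcp_rot: [-180.0, -0.4, 0.1]
force: [-0.1, 0.5, -0.1]
width: 51.0
gripper_force: 0.0
```

Zeroed, and the toggle was released. Next I'll go above the stump rest at (440,-32) and check it with the wrist camera.

```bash
python3 -m creep '[[[-0.9,0.19,0.3,0,0,0,0.6],[-0.9,0.19,0.3,0,0,0,0.6],[-0.9,0.19,0.3,0,0,0,0.6],[-0.9,0.19,0.3,0,0,0,0.6],[-0.9,0.19,0.3,0,0,0,0.6],[-0.9,0.19,0.3,0,0,0,0.6],[-0.9,0.19,0,0,0,0,0.6],[0,0,0,0,0,0,0.6]]]'; cat > w.py <<'E'
from h import *
import sys
def rests(c):
    hsv=cv2.cvtColor(c['pixels'],cv2.COLOR_RGB2HSV);P=cloud(c)
    m=(hsv[...,1]>110)&(hsv[...,0]<18)&(P[...,0]>330)&(P[...,0]<700)&(P[...,1]>-340)&(P[...,1]<380)
    return [(rect(onplane(c,16)[k]),k.sum(),P[k][:,2].max().round()) for k in comps(m,60)]
if __name__=='__main__':
    c=cam(sys.argv[1]);cv2.imwrite('pics/%s.png'%sys.argv[2],c['pixels'][:,:,::-1])
    s=readout.state();print(s['time'],s['tcp_pos'].round(1) if hasattr(s['tcp_pos'],'round') else s['tcp_pos'],s['tcp_rot'])
    for r in rests(c): print(r)
E
python3 w.py wrist w1
```

```text
time: 7.05
tcp_pos: [436.3, -31.8, 141.1]
tcp_rot: [-180.0, 0.3, 0.0]
force: [0.3, -0.7, 0.3]
width: 51.5
gripper_force: 0.0
7.1 [439.1 -31.7 141.8] [-1.79978980e+02  9.06747741e-02  2.26137933e-02]
((array([553. , 150.2]), 82.4, 49.5, np.float32(-12.9)), np.int64(6208), np.float64(262.0))
((array([438. , -32.4]), 119.5, 29.2, np.float32(1.0)), np.int64(4855), np.float64(262.0))
((array([ 439.9, -153.7]), 111.1, 49.9, np.float32(-20.8)), np.int64(5963), np.float64(262.0))
((array([435.2,  66.1]), 121.6, 40.7, np.float32(-4.0)), np.int64(5421), np.float64(262.0))
((array([428., 177.]), 109.3, 67.5, np.float32(19.9)), np.int64(5877), np.float64(262.0))
((array([ 420.8, -242.5]), 131.0, 49.9, np.float32(15.4)), np.int64(4887), np.float64(262.0))
((array([343.6, 223.4]), 24.1, 16.4, np.float32(-16.8)), np.int64(254), np.float64(13.0))
```

View pics/w1.png

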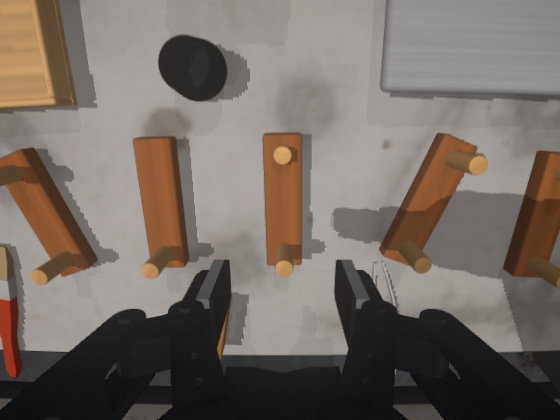

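The wrist view confirms the stump rest centred between the fingers (column 283), with one_dowel at (160,200) and sound rests beyond on both sides. I'll descend and grasp.

```bash
python3 -m creep '[[[0,0,0.9,0,0,0,0.6],[0,0,0.9,0,0,0,0.6],[0,0,0.9,0,0,0,0.6],[0,0,0.8,0,0,0,0.6],[0,0,0.35,0,0,0,0.6],[0,0,0,0,0,0,0],[0,0,0,0,0,0,0],[0,0,0,0,0,0,0]]]' && python3 -m creep '[[[0,0,0,0,0,0,0],[0,0,0,0,0,0,0],[0,0,-0.8,0,0,0,0],[0,0,-0.9,0,0,0,0],[0,0,-0.9,0,0,0,0],[0,0,-0.9,0,0,0,0],[0,0,0,0,0,0,0]]]'
```

```text
time: 7.9
tcp_pos: [441.7, -32.0, 27.7]
tcp_rot: [180.0, -0.1, 0.0]
force: [-1.2, 0.1, 0.4]
width: 28.5
gripper_force: 59.3
time: 8.6
tcp_pos: [442.9, -32.2, 135.1]
tcp_rot: [180.0, -0.4, 0.0]
force: [0.0, 0.0, -1.0]
width: 28.2
gripper_force: 59.4
```

```bash
python3 -m creep '[[[0.65,-0.91,0,0,0,0,0],[0.65,-0.91,0,0,0,0,0],[0.65,-0.91,0,0,0,0,0],[0.65,-0.91,0,0,0,0,0],[0.65,-0.91,0,0,0,0,0],[0.65,-0.91,0,0,0,0,0],[0.65,-0.91,0,0,0,0,0],[0.65,-0.91,0,0,0,0,0]]]' && python3 -m creep '[[[0,0,0,0,0,0,0],[0,0,0.9,0,0,0,0],[0,0,0.9,0,0,0,0],[0,0,0.9,0,0,0,0],[0,0,0.5,0,0,0,0],[0,0,0.15,0,0,0,0],[0,0,0,0,0,0,0]]]'
```

```text
time: 9.4
tcp_pos: [596.8, 187.6, 131.0]
tcp_rot: [180.0, 0.0, 0.1]
force: [0.7, -0.5, -0.9]
width: 28.2
gripper_force: 59.4
time: 10.1
tcp_pos: [595.9, 186.0, 31.5]
tcp_rot: [180.0, 0.1, 0.0]
force: [1.4, 0.0, -0.2]
width: 28.4
gripper_force: 61.4
```

```bash
python3 -m creep '[[[0,0,0,0,0,0,0.55],[0,0,0,0,0,0,0.55],[0,0,0,0,0,0,0.55],[0,0,-0.9,0,0,0,0.55],[0,0,-0.9,0,0,0,0.55],[0,0,-0.9,0,0,0,0.55],[0,0,-0.9,0,0,0,0.6],[-0.9,0.57,0,0,0,0,0.6]]]' && python3 -m creep '[[[-0.9,0.57,0,0,0,0,0.6],[-0.9,0.57,0,0,0,0,0.6],[-0.9,0.57,0,0,0,0,0.6],[-0.9,0.57,0,0,0,0,0.6],[-0.77,0.57,0,0,0,0,0.6],[0,0.57,0,0,0,0,0.6],[0,0,0,0,0,0,0.6]]]'; python3 w.py wrist w2 | head -5; python3 w.py top top2
```

```text
time: 10.9
tcp_pos: [574.5, 171.4, 143.7]
tcp_rot: [-179.8, -0.6, 0.1]
force: [1.1, -0.3, 0.2]
width: 51.2
gripper_force: 0.0
time: 11.6
tcp_pos: [438.0, 65.5, 139.6]
tcp_rot: [180.0, -0.0, -0.0]
force: [1.4, 0.1, 0.6]
width: 51.3
gripper_force: 0.0
11.65 [438.7  66.3 139.7] [-1.79987851e+02 -5.58526343e-02 -4.34555766e-02]
((array([552.4, 204.5]), 150.2, 78.5, np.float32(88.0)), np.int64(20868), np.float64(261.0))
((array([ 438. , -157.8]), 106.6, 69.8, np.float32(-20.3)), np.int64(4973), np.float64(261.0))
((array([434.9,  68. ]), 120.3, 29.1, np.float32(0.8)), np.int64(4946), np.float64(261.0))
((array([427.1, 171.5]), 114.7, 47.7, np.float32(20.2)), np.int64(5729), np.float64(261.0))
11.7 [439.1  66.8 139.6] [-1.79980571e+02 -6.17875030e-02 -2.01828723e-02]
((array([597.6, 185.8]), 108.8, 29.4, np.float32(-1.1)), np.int64(328), np.float64(55.0))
((array([ 441.2, -149.5]), 102.7, 24.7, np.float32(-20.5)), np.int64(254), np.float64(51.0))
((array([ 429.9, -252.7]), 102.0, 25.0, np.float32(-3.3)), np.int64(256), np.float64(54.0))
((array([433.6, 266. ]), 60.1, 24.2, np.float32(1.8)), np.int64(154), np.float64(55.0))
((array([401.9,  66.2]), 26.7, 20.8, np.float32(0.7)), np.int64(69), np.float64(52.0))
```

The first rest is in the tray at (598,186). Next is one_dowel.

```bash
python3 -m creep '[[[0,0,0.9,0,0,0,0.6],[0,0,0.9,0,0,0,0.6],[0,0,0.9,0,0,0,0.6],[0,0,0.8,0,0,0,0.6],[0,0,0.28,0,0,0,0.6],[0,0,0,0,0,0,0],[0,0,0,0,0,0,0],[0,0,0,0,0,0,0]]]' && python3 -m creep '[[[0,0,0,0,0,0,0],[0,0,0,0,0,0,0],[0,0,-0.8,0,0,0,0],[0,0,-0.9,0,0,0,0],[0,0,-0.9,0,0,0,0],[0,0,-0.9,0,0,0,0],[0.65,-0.75,0,0,0,0,0],[0.65,-0.75,0,0,0,0,0]]]' && python3 -m creep '[[[0.65,-0.75,0,0,0,0,0],[0.65,-0.75,0,0,0,0,0],[0.65,-0.75,0,0,0,0,0],[0.65,-0.75,0,0,0,0,0],[0.65,-0.75,0,0,0,0,0],[0.65,-0.75,0,0,0,0,0],[0,0,0,0,0,0,0]]]'
```

```text
time: 12.5
tcp_pos: [439.4, 67.0, 26.9]
tcp_rot: [-180.0, -0.1, 0.1]
force: [-0.0, 0.5, -1.5]
width: 28.2
gripper_force: 59.2
time: 13.3
tcp_pos: [478.5, 112.1, 132.6]
tcp_rot: [-180.0, -0.2, -0.0]
force: [0.3, -0.2, -0.6]
width: 28.7
gripper_force: 59.5
time: 14.0
tcp_pos: [596.8, 249.5, 131.4]
tcp_rot: [-179.9, -0.2, 0.1]
force: [-0.5, -0.4, -0.6]
width: 28.2
gripper_force: 59.5
```

```bash
python3 -m creep '[[[0,0,0.9,0,0,0,0],[0,0,0.9,0,0,0,0],[0,0,0.9,0,0,0,0],[0,0,0.4,0,0,0,0],[0,0,0.2,0,0,0,0],[0,0,0,0,0,0,0]]]' && python3 -m creep '[[[0,0,0,0,0,0,0.55],[0,0,0,0,0,0,0.55],[0,0,0,0,0,0,0.55],[0,0,-0.9,0,0,0,0.55],[0,0,-0.9,0,0,0,0.55],[0,0,-0.9,0,0,0,0.55],[0,0,-0.9,0,0,0,0.6],[-0.9,-0.1,0,0,0,0,0.6]]]' && python3 -m creep '[[[-0.9,-0.1,0,0,0,0,0.6],[-0.9,-0.1,0,0,0,0,0.6],[-0.9,-0.1,0,0,0,0,0.6],[-0.9,-0.1,0,0,0,0,0.6],[-0.9,-0.1,0,0,0,0,0.6],[0,0,0,0,0,0,0.6]]]'; python3 w.py wrist w3; python3 w.py top top3
```

```text
time: 14.6
tcp_pos: [594.3, 246.6, 32.4]
tcp_rot: [180.0, 0.0, 0.0]
force: [-0.3, 0.2, -1.3]
width: 27.9
gripper_force: 59.5
time: 15.4
tcp_pos: [572.1, 250.9, 144.6]
tcp_rot: [-179.8, -0.5, -0.0]
force: [1.1, 1.1, 0.0]
width: 51.1
gripper_force: 0.0
time: 16.0
tcp_pos: [429.3, 264.4, 139.9]
tcp_rot: [180.0, 0.1, 0.1]
force: [0.4, -0.5, 0.2]
width: 51.3
gripper_force: 0.0
16.05 [431.3 264.8 140.3] [-1.79994853e+02 -5.80806480e-03  1.26989338e-01]
((array([548.2, 246.4]), 239.3, 66.8, np.float32(-89.6)), np.int64(31966), np.float64(261.0))
((array([425.3, 166.4]), 126.5, 34.8, np.float32(20.0)), np.int64(5294), np.float64(261.0))
((array([432.2, 268.1]), 80.4, 29.0, np.float32(-1.8)), np.int64(3185), np.float64(261.0))
((array([340.2,  37.7]), 62.9, 41.2, np.float32(80.5)), np.int64(2035), np.float64(261.0))
((array([342.7, 238.1]), 20.3, 17.6, np.float32(90.0)), np.int64(360), np.float64(261.0))
16.1 [432.6 265.1 140.5] [-1.79965446e+02 -6.97097476e-02  1.03101902e-01]
((array([597.6, 185.8]), 108.8, 29.5, np.float32(-1.2)), np.int64(341), np.float64(60.0))
((array([595.5, 246.2]), 105.6, 30.1, np.float32(-0.3)), np.int64(335), np.float64(60.0))
((array([ 440.6, -149.2]), 103.9, 25.0, np.float32(-20.8)), np.int64(277), np.float64(54.0))
((array([430.1, 168. ]), 103.4, 24.6, np.float32(19.8)), np.int64(266), np.float64(52.0))
((array([ 429.1, -252.9]), 103.5, 26.1, np.float32(-3.6)), np.int64(272), np.float64(52.0))
```

View pics/w3.png

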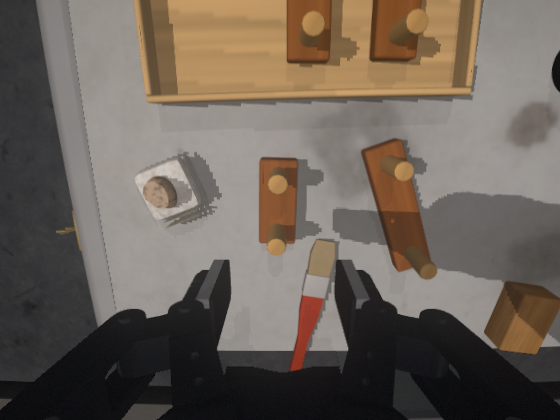

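Short bar at about (278,200) px, i.e. (435.5,267), 5 mm of pad clearance from its dowels. The brush and specimen box are clear of the fingers. I'll nudge in and grasp.

```bash
python3 -m creep '[[[0.12,-0.06,0.9,0,0,0,0.6],[0,0,0.9,0,0,0,0.6],[0,0,0.9,0,0,0,0.6],[0,0,0.8,0,0,0,0.6],[0,0,0.28,0,0,0,0.6],[0,0,0,0,0,0,0],[0,0,0,0,0,0,0],[0,0,0,0,0,0,0]]]' && python3 -m creep '[[[0,0,0,0,0,0,0],[0,0,0,0,0,0,0],[0,0,-0.8,0,0,0,0],[0,0,-0.9,0,0,0,0],[0,0,-0.9,0,0,0,0],[0,0,-0.9,0,0,0,0],[0.8,-0.2,0,0,0,0,0],[0.8,-0.2,0,0,0,0,0]]]' && python3 -m creep '[[[0.8,-0.2,0,0,0,0,0],[0.8,-0.2,0,0,0,0,0],[0.8,-0.2,0,0,0,0,0],[0.8,-0.2,0,0,0,0,0],[0.6,-0.2,0,0,0,0,0],[0,0,0,0,0,0,0]]]'
```

```text
time: 16.9
tcp_pos: [437.0, 267.0, 27.6]
tcp_rot: [-179.9, -0.1, 0.0]
force: [-0.3, -0.4, -0.4]
width: 28.4
gripper_force: 59.8
time: 17.7
tcp_pos: [484.8, 279.1, 133.3]
tcp_rot: [-179.9, -0.1, 0.1]
force: [0.6, 0.4, -1.5]
width: 28.3
gripper_force: 59.9
time: 18.3
tcp_pos: [600.0, 309.3, 131.8]
tcp_rot: [-179.9, -0.1, 0.0]
force: [-0.1, -0.2, 0.3]
width: 28.2
gripper_force: 59.9
```

```bash
python3 -m creep '[[[0,0,0.9,0,0,0,0],[0,0,0.9,0,0,0,0],[0,0,0.9,0,0,0,0],[0,0,0.4,0,0,0,0],[0,0,0.2,0,0,0,0],[0,0,0,0,0,0,0]]]' && python3 -m creep '[[[0,0,0,0,0,0,0.55],[0,0,0,0,0,0,0.55],[0,0,0,0,0,0,0.55],[0,0,-0.9,0,0,0,0.55],[0,0,-0.9,0,0,0,0.55],[0,0,-0.9,0,0,0,0.55],[0,0,-0.9,0,0,0,0.6],[-0.9,0.8,0,0,0,0,0.6]]]' && python3 -m creep '[[[-0.9,0.75,0,0,0,0,0.6],[-0.9,0.75,0,0,0,0,0.6],[-0.9,0.8,0,0,0,0,0.6],[-0.9,0.8,0,0,0,0,0.6],[-0.9,0.8,0,0,0,0,0.6],[-0.2,0,0,0,0,0,0.6],[0,0,0,0,0,-0.9,0.6],[0,0,0,0,0,-0.9,0.6]]]' && python3 -m creep '[[[0,0,0,0,0,-0.9,0.6],[0,0,0,0,0,-0.8,0.6],[0,0,0,0,0,0,0.6]]]'; python3 w.py wrist w4; python3 w.py top top4
```

```text
time: 18.9
tcp_pos: [597.6, 308.6, 33.0]
tcp_rot: [180.0, 0.0, 0.1]
force: [0.0, 0.5, 0.0]
width: 28.2
gripper_force: 59.8
time: 19.7
tcp_pos: [575.8, 287.7, 145.4]
tcp_rot: [-179.7, -0.6, 0.1]
force: [0.8, -0.3, 0.0]
width: 51.3
gripper_force: 0.0
time: 20.5
tcp_pos: [430.6, 167.8, 141.1]
tcp_rot: [-180.0, -0.1, 10.5]
force: [0.2, -0.2, -0.6]
width: 51.2
gripper_force: 0.0
time: 20.8
tcp_pos: [430.8, 168.0, 140.9]
tcp_rot: [-180.0, -0.1, 20.2]
force: [-0.2, -0.3, 0.4]
width: 51.4
gripper_force: 0.0
20.85 [430.7 168.  140.8] [-1.79994675e+02 -6.08292752e-02  2.00054093e+01]
((array([526. , 236.6]), 251.9, 80.7, np.float32(-70.3)), np.int64(24015), np.float64(262.0))
((array([426.2, 167.3]), 120.5, 29.2, np.float32(20.0)), np.int64(4850), np.float64(262.0))
((array([341.2, 236.8]), 18.4, 18.0, np.float32(-9.4)), np.int64(351), np.float64(262.0))
((array([ 400.6, -116.3]), 49.1, 21.7, np.float32(36.7)), np.int64(506), np.float64(262.0))
20.9 [430.5 167.9 140.7] [-1.79997578e+02 -4.64926849e-02  1.99701507e+01]
((array([609.8, 185.6]), 84.4, 29.3, np.float32(-1.2)), np.int64(249), np.float64(33.0))
((array([595.7, 246.9]), 105.6, 30.6, np.float32(1.8)), np.int64(327), np.float64(57.0))
((array([596.2, 308.4]), 65.5, 30.8, np.float32(2.2)), np.int64(198), np.float64(58.0))
((array([ 441.3, -149.7]), 102.3, 24.7, np.float32(-20.2)), np.int64(254), np.float64(52.0))
((array([ 429. , -252.9]), 103.7, 26.1, np.float32(-3.6)), np.int64(276), np.float64(52.0))
((array([401.8, 157.9]), 39.6, 22.6, np.float32(19.8)), np.int64(94), np.float64(269.0))
((array([340.6,  37.1]), 29.4, 18.8, np.float32(84.4)), np.int64(66), np.float64(32.0))
```

View pics/w4.png

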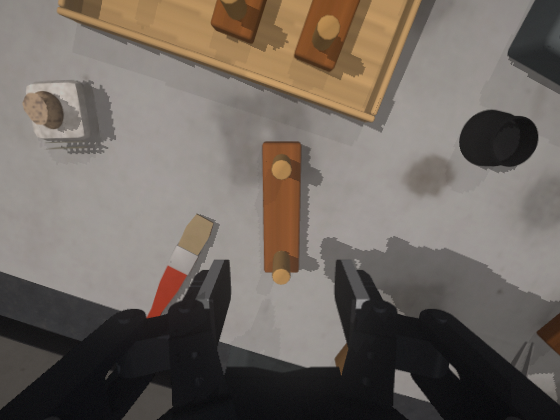

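The tool lines up with sound rest B (column 282, yaw 20). I'll grasp, lift, straighten and carry it to the plate slot at (610,-152).

```bash
python3 -m creep '[[[0,0,0.9,0,0,0,0.6],[0,0,0.9,0,0,0,0.6],[0,0,0.9,0,0,0,0.6],[0,0,0.8,0,0,0,0.6],[0,0,0.3,0,0,0,0.6],[0,0,0,0,0,0,0],[0,0,0,0,0,0,0],[0,0,0,0,0,0,0]]]' && python3 -m creep '[[[0,0,0,0,0,0,0],[0,0,0,0,0,0,0],[0,0,-0.8,0,0,0,0],[0,0,-0.9,0,0,0,0],[0,0,-0.9,0,0,0,0],[0,0,-0.9,0,0,0,0],[0,0,-0.3,0,0,0.9,0],[0,0,0,0,0,0.9,0]]]' && python3 -m creep '[[[0,0,0,0,0,0.9,0],[0,0,0,0,0,0.8,0],[0.4,0.9,0,0,0,0,0],[0.4,0.9,0,0,0,0,0],[0.4,0.9,0,0,0,0,0],[0.4,0.9,0,0,0,0,0],[0.4,0.9,0,0,0,0,0],[0.4,0.9,0,0,0,0,0]]]' && python3 -m creep '[[[0.6,0.9,0,0,0,0,0],[0.6,0.9,0,0,0,0,0],[0.6,0.9,0,0,0,0,0],[0.6,0.9,0,0,0,0,0],[0.6,0.9,0,0,0,0,0],[0.6,0.7,0,0,0,0,0],[0,0,0,0,0,0,0]]]'
```

```text
time: 21.7
tcp_pos: [430.8, 167.8, 27.5]
tcp_rot: [-180.0, -0.1, 20.1]
force: [0.3, -0.4, -1.1]
width: 28.4
gripper_force: 59.2
time: 22.5
tcp_pos: [431.1, 167.9, 142.6]
tcp_rot: [-180.0, -0.2, 9.6]
force: [-0.4, 1.0, -0.8]
width: 28.2
gripper_force: 59.5
time: 23.3
tcp_pos: [502.5, 4.4, 140.8]
tcp_rot: [-180.0, -0.0, 0.0]
force: [-0.1, -0.0, -0.9]
width: 28.4
gripper_force: 59.5
time: 24.0
tcp_pos: [612.4, -153.0, 140.9]
tcp_rot: [179.9, -0.2, -0.1]
force: [-0.0, -0.5, -1.1]
width: 28.3
gripper_force: 59.5
```

```bash
python3 -m creep '[[[0,0,0.9,0,0,0,0],[0,0,0.9,0,0,0,0],[0,0,0.7,0,0,0,0],[0,0,0.25,0,0,0,0],[0,0,0,0,0,0,0],[0,0,0,0,0,0,0.55],[0,0,0,0,0,0,0.55],[0,0,0,0,0,0,0.55]]]' && python3 -m creep '[[[0,0,-0.9,0,0,0,0.6],[0,0,-0.9,0,0,0,0.6],[0,0,-0.9,0,0,0,0.6],[-0.9,-0.1,0,0,0,0,0.6],[-0.9,0,0,0,0,0,0.6],[-0.9,0,0,0,0,0,0.6],[-0.9,0,0,0,0,0,0.6],[-0.9,0,0,0,0,0,0.6]]]' && python3 -m creep '[[[-0.9,0,0,0,0,0,0.6],[-0.3,0,0,0,0,0,0.6],[0,0,0,0,0,0.9,0.6],[0,0,0,0,0,0.9,0.6],[0,0,0,0,0,0.9,0.6],[0,0,0,0,0,0.85,0.6],[0,0,0,0,0,0,0.6]]]'; python3 w.py wrist w5; python3 w.py top top5
```

```text
time: 24.8
tcp_pos: [610.5, -150.3, 58.6]
tcp_rot: [180.0, -0.0, 0.1]
force: [0.3, 0.9, 0.3]
width: 46.9
gripper_force: 0.0
time: 25.6
tcp_pos: [474.3, -147.4, 139.3]
tcp_rot: [180.0, -0.0, 0.0]
force: [0.8, -0.3, -0.5]
width: 51.3
gripper_force: 0.0
time: 26.3
tcp_pos: [440.2, -147.7, 139.3]
tcp_rot: [-180.0, -0.1, -20.4]
force: [-0.2, -0.5, 0.3]
width: 51.3
gripper_force: 0.0
26.35 [ 440.1 -147.6  139.2] [-1.79995462e+02 -5.51788435e-02 -2.01889974e+01]
((array([ 584.3, -146.6]), 48.1, 33.9, np.float32(0.0)), np.int64(3093), np.float64(261.0))
((array([ 424.1, -255.1]), 121.7, 39.0, np.float32(-3.6)), np.int64(5951), np.float64(261.0))
((array([ 436.9, -148.5]), 120.2, 29.2, np.float32(-20.6)), np.int64(4938), np.float64(261.0))
((array([321.6,  32.9]), 32.5, 4.8, np.float32(-54.9)), np.int64(62), np.float64(179.0))
26.4 [ 439.9 -147.6  139.2] [-1.79996233e+02 -4.21384906e-02 -2.01504454e+01]
((array([ 616.2, -154.1]), 102.3, 24.3, np.float32(-0.6)), np.int64(230), np.float64(80.0))
((array([597.6, 185.9]), 108.8, 29.3, np.float32(-1.2)), np.int64(338), np.float64(59.0))
((array([595.5, 246.1]), 105.6, 30.2, np.float32(-0.2)), np.int64(336), np.float64(60.0))
((array([596.2, 308.4]), 65.5, 30.8, np.float32(2.2)), np.int64(196), np.float64(59.0))
((array([ 397.4, -247.7]), 35.7, 18.0, np.float32(-0.8)), np.int64(75), np.float64(52.0))
((array([340.5,  37.3]), 29.1, 18.5, np.float32(84.4)), np.int64(62), np.float64(33.0))
```

View pics/w5.png

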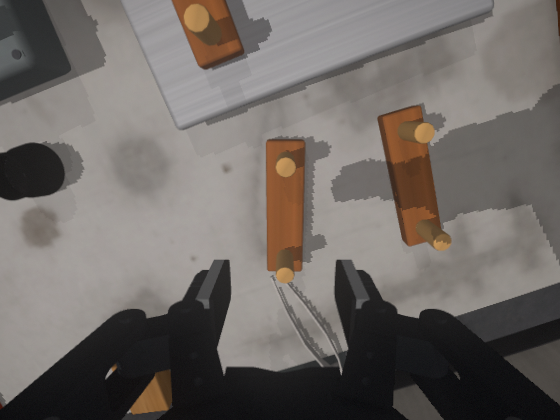

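Aligned with sound rest E (column 285), and B stands on the plate. I'll grasp E and take it to (610,-221).

```bash
python3 -m creep '[[[0,0.05,0.9,0,0,0,0.6],[0,0,0.9,0,0,0,0.6],[0,0,0.9,0,0,0,0.6],[0,0,0.8,0,0,0,0.6],[0,0,0.25,0,0,0,0.6],[0,0,0,0,0,0,0],[0,0,0,0,0,0,0],[0,0,0,0,0,0,0]]]' && python3 -m creep '[[[0,0,0,0,0,0,0],[0,0,0,0,0,0,0],[0,0,-0.8,0,0,0,0],[0,0,-0.9,0,0,0,0],[0,0,-0.9,0,0,0,0],[0,0,-0.9,0,0,0,0],[0,0,-0.3,0,0,-0.9,0],[0,0,0,0,0,-0.9,0]]]' && python3 -m creep '[[[0,0,0,0,0,-0.9,0],[0,0,0,0,0,-0.85,0],[0.7,0.8,0,0,0,0,0],[0.7,0.8,0,0,0,0,0],[0.7,0.8,0,0,0,0,0],[0.9,0,0,0,0,0,0],[0.9,0,0,0,0,0,0],[0.9,0,0,0,0,0,0]]]' && python3 -m creep '[[[0.9,0,0,0,0,0,0],[0,0,0,0,0,0,0],[0,0,0,0,0,0,0]]]'
```

```text
time: 27.2
tcp_pos: [439.6, -149.2, 27.6]
tcp_rot: [-180.0, -0.1, -20.3]
force: [1.5, -0.1, -0.6]
width: 28.6
gripper_force: 59.1
time: 28.0
tcp_pos: [439.9, -149.3, 142.6]
tcp_rot: [180.0, -0.2, -9.8]
force: [-1.0, -0.2, -0.4]
width: 28.4
gripper_force: 59.4
time: 28.8
tcp_pos: [583.7, -221.0, 140.6]
tcp_rot: [180.0, -0.0, 0.0]
force: [0.2, -0.6, -1.7]
width: 28.4
gripper_force: 59.4
time: 29.1
tcp_pos: [609.5, -220.5, 140.2]
tcp_rot: [-180.0, 0.0, 0.1]
force: [-1.0, -0.8, -0.6]
width: 28.7
gripper_force: 59.4
```

```bash
python3 -m creep '[[[0,0,0.9,0,0,0,0],[0,0,0.9,0,0,0,0],[0,0,0.7,0,0,0,0],[0,0,0.23,0,0,0,0],[0,0,0,0,0,0,0],[0,0,0,0,0,0,0.55],[0,0,0,0,0,0,0.55],[0,0,0,0,0,0,0.55]]]' && python3 -m creep '[[[0,0,-0.9,0,0,0,0.55],[0,0,-0.9,0,0,0,0.55],[0,0,-0.9,0,0,0,0.6],[-0.9,0.2,0,0,0,0,0.6],[-0.9,0.2,0,0,0,0,0.6],[-0.9,0.2,0,0,0,0,0.6],[-0.9,0.2,0,0,0,0,0.6],[-0.9,0.2,0,0,0,0,0.6]]]' && python3 -m creep '[[[-0.9,0.1,0,0,0,0,0.6],[-0.6,0,0,0,0,0.6,0.6],[0,0,0,0,0,0,0.6],[0,0,0,0,0,0,0.6]]]'; python3 w.py wrist w6; python3 w.py top top6
```

```text
time: 29.9
tcp_pos: [610.0, -220.9, 59.3]
tcp_rot: [180.0, -0.1, 0.0]
force: [0.3, -0.4, -0.2]
width: 46.9
gripper_force: 0.0
time: 30.7
tcp_pos: [473.8, -251.0, 140.0]
tcp_rot: [180.0, -0.0, 0.1]
force: [0.9, 0.1, -0.3]
width: 51.5
gripper_force: 0.0
time: 31.1
tcp_pos: [430.4, -254.2, 140.1]
tcp_rot: [180.0, -0.1, -3.4]
force: [0.4, 0.1, -0.3]
width: 51.3
gripper_force: 0.0
31.15 [ 430.9 -254.3  140.1] [ 1.79962888e+02 -8.75158918e-02 -3.33542438e+00]
((array([ 576.5, -129.6]), 56.2, 29.5, np.float32(84.7)), np.int64(2663), np.float64(261.0))
((array([ 573. , -215.4]), 34.9, 22.6, np.float32(86.0)), np.int64(1650), np.float64(261.0))
((array([ 423.9, -253.9]), 121.6, 29.2, np.float32(-3.5)), np.int64(4864), np.float64(261.0))
((array([343. ,  10.7]), 35.3, 11.7, np.float32(-20.0)), np.int64(301), np.float64(19.0))
31.2 [ 431.  -254.2  140. ] [ 1.79966214e+02 -7.64147801e-02 -3.32245799e+00]
((array([ 614.8, -154.1]), 105.2, 24.3, np.float32(-0.6)), np.int64(253), np.float64(83.0))
((array([ 615.6, -224.3]), 105.3, 24.5, np.float32(-1.1)), np.int64(273), np.float64(84.0))
((array([597.6, 185.9]), 108.3, 30.4, np.float32(0.4)), np.int64(343), np.float64(56.0))
((array([595.5, 246.5]), 105.3, 30.6, np.float32(0.4)), np.int64(337), np.float64(61.0))
((array([596.2, 308.4]), 65.4, 30.8, np.float32(2.2)), np.int64(198), np.float64(58.0))
((array([340.7,  37.2]), 29.1, 18.8, np.float32(84.4)), np.int64(63), np.float64(34.0))
```

View pics/w6.png

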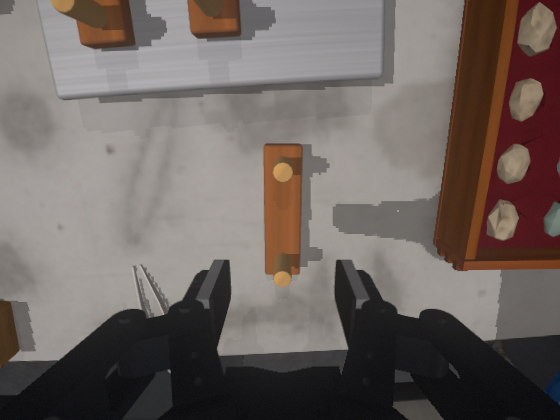

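Aligned with the last sound rest (column 282). I'll grasp and take it to (610,-287).

```bash
python3 -m creep '[[[0,0,0.9,0,0,0,0.6],[0,0,0.9,0,0,0,0.6],[0,0,0.9,0,0,0,0.6],[0,0,0.8,0,0,0,0.6],[0,0,0.27,0,0,0,0.6],[0,0,0,0,0,0,0],[0,0,0,0,0,0,0],[0,0,0,0,0,0,0]]]' && python3 -m creep '[[[0,0,0,0,0,0,0],[0,0,0,0,0,0,0],[0,0,-0.8,0,0,0,0],[0,0,-0.9,0,0,0,0],[0,0,-0.9,0,0,0,0],[0,0,-0.9,0,0,0,0],[0,0,-0.3,0,0,-0.6,0],[0.8,0.2,0,0,0,0,0]]]' && python3 -m creep '[[[0.8,0.2,0,0,0,0,0],[0.8,0.2,0,0,0,0,0],[0.8,0.2,0,0,0,0,0],[0.8,0.2,0,0,0,0,0],[0.9,0.1,0,0,0,0,0],[0.9,0,0,0,0,0,0],[0,0,0,0,0,0,0],[0,0,0,0,0,0,0]]]'
```

```text
time: 32.0
tcp_pos: [430.7, -254.3, 27.6]
tcp_rot: [179.9, -0.1, -3.4]
force: [0.3, -0.2, -0.8]
width: 28.5
gripper_force: 59.8
time: 32.8
tcp_pos: [452.6, -259.7, 142.4]
tcp_rot: [180.0, -0.0, 0.1]
force: [-0.3, -0.2, -0.3]
width: 28.2
gripper_force: 59.9
time: 33.6
tcp_pos: [603.6, -286.5, 140.2]
tcp_rot: [-180.0, 0.0, 0.1]
force: [0.1, 0.4, -0.1]
width: 28.1
gripper_force: 59.9
```

```bash
python3 -m creep '[[[0,0,0.9,0,0,0,0],[0,0,0.9,0,0,0,0],[0,0,0.7,0,0,0,0],[0,0,0.23,0,0,0,0],[0,0,0,0,0,0,0],[0,0,0,0,0,0,0.55],[0,0,0,0,0,0,0.55],[0,0,0,0,0,0,0.55]]]' && python3 -m creep '[[[0,0,-0.9,0,0,0,0.55],[0,0,-0.9,0,0,0,0.55],[0,0,-0.9,0,0,0,0.6],[0,0,-0.9,0,0,0,0.6],[0,0,-0.9,0,0,0,0.6],[0,-0.9,0,0,0,0,0.6],[0,-0.9,0,0,0,0,0.6],[0,-0.9,0,0,0,0,0.6]]]' && python3 -m creep '[[[0.1,-0.9,0,0,0,0,0.6],[0.1,-0.9,0,0,0,0,0.6],[0.1,-0.9,0,0,0,0,0.6],[0.1,-0.9,0,0,0,0,0.6],[0.1,-0.9,0,0,0,0,0.6],[0.1,-0.9,0,0,0,0,0.6],[0.2,-0.8,0,0,0,0,0.6],[0.1,-0.9,0,0,0,0,0.6]]]' && python3 -m creep '[[[0,0,0,0,0,0,0.6],[0,0,0,0,0,0,0.6]]]'; python3 w.py top top7;python3 w.py scene s7|head -1
```

```text
time: 34.4
tcp_pos: [604.1, -287.0, 59.4]
tcp_rot: [180.0, -0.1, 0.0]
force: [-0.3, -0.3, -0.0]
width: 47.2
gripper_force: 0.0
time: 35.2
tcp_pos: [603.8, -205.1, 194.3]
tcp_rot: [180.0, -0.1, 0.0]
force: [-0.4, 0.9, -0.2]
width: 51.6
gripper_force: 0.0
time: 36.0
tcp_pos: [631.1, 8.2, 194.1]
tcp_rot: [180.0, -0.1, 0.0]
force: [0.4, -0.5, 0.3]
width: 51.5
gripper_force: 0.0
time: 36.2
tcp_pos: [630.6, 7.6, 193.9]
tcp_rot: [180.0, -0.0, 0.1]
force: [0.5, -1.0, 0.5]
width: 51.7
gripper_force: 0.0
36.25 [630.5   7.  193.8] [ 1.79980402e+02 -9.24304842e-03  7.59688375e-02]
((array([ 614.8, -152.6]), 105.2, 21.4, np.float32(-0.6)), np.int64(240), np.float64(82.0))
((array([ 617. , -224.3]), 102.5, 24.5, np.float32(-1.1)), np.int64(252), np.float64(80.0))
((array([597.6, 185.8]), 108.9, 29.5, np.float32(-1.2)), np.int64(338), np.float64(56.0))
((array([ 606.9, -291.3]), 105.5, 24.6, np.float32(-1.5)), np.int64(253), np.float64(83.0))
((array([594.1, 246.1]), 108.5, 30.1, np.float32(-0.2)), np.int64(338), np.float64(61.0))
((array([596.2, 308.4]), 65.4, 30.8, np.float32(2.2)), np.int64(202), np.float64(59.0))
36.3 [630.5   6.6 193.7] [ 1.79982050e+02 -6.55013297e-03  3.48453383e-02]
```

View pics/s7.png

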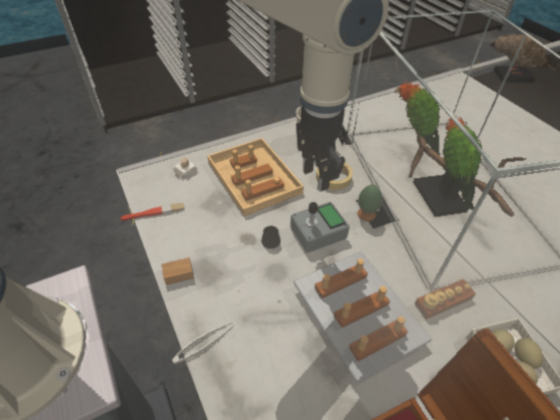

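All six are sorted: three stand on the plate at (342,278), (362,306) and (378,340) px, and three lie in the tray around (255,175). The bystanders are untouched. Now I'll record: straddle the toggle, push right, hold, release.

```bash
python3 -m creep '[[[0,0,0.8,0,0,0,0.6],[0,0,0.8,0,0,0,0.6],[0,0,0.7,0,0,0,0.6],[0,0,0.4,0,0,0,0.6],[0,0,0,0,0,0,0.6]]]' && python3 -m creep '[[[0,0.3,0,0,0,0,0.6],[0,0.3,0,0,0,0,0.6],[0,0.3,0,0,0,0,0.6],[0,0.2,0,0,0,0,0.6],[0,0.2,0,0,0,0,0.6],[0,0,0,0,0,0,0.6]]]'
```

```text
time: 36.8
tcp_pos: [629.5, 6.4, 111.0]
tcp_rot: [180.0, 0.2, -0.0]
force: [-0.7, 0.1, -0.3]
width: 51.4
gripper_force: 0.0
time: 37.4
tcp_pos: [630.8, -31.3, 112.8]
tcp_rot: [-179.9, -0.0, -0.0]
force: [-0.4, 8.6, 1.2]
width: 51.4
gripper_force: 4.0
```

The force of 8.6 N exceeds the spring's at the stop, so the lever is at its right stop. Hold, then release and withdraw.

```bash
python3 -m creep '[[[0,0.03,0,0,0,0,0.6],[0,0,0,0,0,0,0.6],[0,0,0,0,0,0,0.6],[0,0,0,0,0,0,0.6],[0,0,0,0,0,0,0.6],[0,0,0,0,0,0,0.6],[0,0,0,0,0,0,0.6],[0,0,0,0,0,0,0.6]]]' && python3 -m creep '[[[0,0,0,0,0,0,0.6],[0,0,0,0,0,0,0.6],[0,0,0,0,0,0,0.6],[0,0,0,0,0,0,0.6],[0,-0.4,0,0,0,0,0.6],[0,-0.5,0,0,0,0,0.6],[0,-0.4,0,0,0,0,0.6],[0,0,0,0,0,0,0.6]]]' && python3 -m creep '[[[0,0,0,0,0,0,0.6],[0,0,0,0,0,0,0.6],[0,0,-0.9,0,0,0,0.6],[0,0,-0.9,0,0,0,0.6],[0,0,-0.9,0,0,0,0.6],[-0.3,0,-0.6,0,0,0,0.6],[0,0,0,0,0,0,0.6],[0,0,0,0,0,0,0.6]]]'; python3 w.py top top8; python3 -c "
from h import *
c=cam('scene');cv2.imwrite('pics/s8.png',cv2.resize(c['pixels'][140:370,200:430,::-1],(600,600)))"
```

```text
time: 38.2
tcp_pos: [630.8, -31.5, 112.8]
tcp_rot: [-179.9, -0.0, 0.0]
force: [-0.4, 9.0, 2.7]
width: 51.0
gripper_force: 4.9
time: 39.0
tcp_pos: [630.5, 8.0, 112.4]
tcp_rot: [180.0, 0.0, 0.1]
force: [-0.1, -0.2, 0.1]
width: 51.2
gripper_force: 0.0
time: 39.8
tcp_pos: [621.7, 5.9, 211.5]
tcp_rot: [180.0, -0.0, 0.0]
force: [0.7, -0.1, -0.2]
width: 51.6
gripper_force: 0.0
39.85 [621.3   6.  210.7] [1.79995502e+02 4.93304747e-02 2.27582198e-02]
((array([ 614.8, -152.6]), 105.2, 21.4, np.float32(-0.6)), np.int64(242), np.float64(82.0))
((array([ 617. , -224.3]), 102.5, 24.5, np.float32(-1.1)), np.int64(252), np.float64(81.0))
((array([597.6, 185.8]), 108.8, 29.6, np.float32(-1.2)), np.int64(340), np.float64(59.0))
((array([ 606.9, -291.3]), 105.5, 24.6, np.float32(-1.5)), np.int64(252), np.float64(79.0))
((array([595.5, 246.2]), 105.6, 30.1, np.float32(-0.3)), np.int64(337), np.float64(60.0))
((array([596.2, 308.4]), 65.5, 30.8, np.float32(2.2)), np.int64(196), np.float64(60.0))
```

View pics/s8.png

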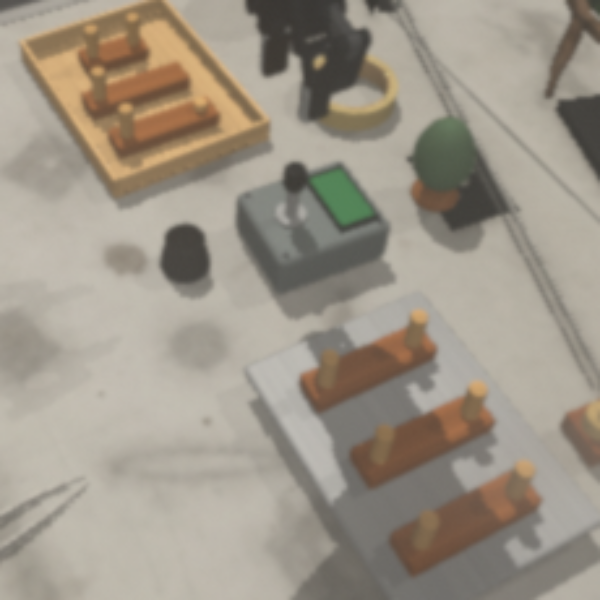

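The toggle stands upright at (294,190). The three sound rests are on the plate, the three faulty ones are in the tray, and the gripper is clear. Handing in.

```bash
python3 -c "
from rig import ticket
print(ticket.finish_job())"
```

```text
the job is handed in; nothing more can be done
None
```

The scale was zeroed while empty, all six rests were sorted (three sound on the plate, three faulty in the tray), the weight was recorded, and I handed the job in at about 40 s; the hand-in returned no verdict.

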